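# Clip a hanger weight into the snap hook of a force gauge

## Task

Hang the steel hanger weight (the one with the yellow grip) on the force gauge for a calibration check: pass its loop over the nose of the snap hook from the front and press its crossbar down on the red sprung gate until the gate snaps shut above the bar, then let go so that the weight hangs freely and still. The gauge is delicate: feel for the hook, never press on it with more than about 2.5 kg of force, and touch the gauge with nothing but the weight. Leave the other things on the bench where they are.

Things in the scene. Friction and masses are not known exactly. Their poses are not given: they have to be found in the camera images.
- weight_grip (a point): Centre of the yellow grip of the hanger weight, z up, 203 mm above the underside. Block 16 mm (its x) by 44 (y) by 34 (z): take it from above across the 16 mm. Below it two upright 7 mm steel rods at y = -18.5 and +18.5 mm run down to a steel disc (diameter 46 mm, 36 mm high) on which it stands; a crossbar joins the rods. Same after a half turn about z
- loop_bar (a point): Centre of the hanger weight's crossbar: steel, 7 mm diameter, along the weight's y, 72 mm below the grip's centre, 131 mm above the underside. Window between crossbar and disc (the loop, for the hook to go through): 30 mm wide, 91 mm high. Window above the crossbar: 30 mm wide, 51 mm high; the hook's nose and gate come to stand in it
- weight: The loose hanger weight, steel with yellow grip, 220 mm high, 0.34 to 0.46 kg; origin at the centre of its underside, z up, y along the crossbar
- gauge: Fixed force gauge: blue box 120 mm (x) by 140 (y) by 149 (z), black clamp on top up to 185 mm, and a steel snap hook that reaches out of the clamp to the front (-x), 10 mm wide in y, rigid. Origin at the centre of its underside, z up
- hook_nominal (a point): Centre of the upper side of the hook's floor at the middle of its adjustment, 160 mm before the gauge's origin, 165 mm up, gauge's axes. The real hook is clamped up to 14 mm off in x and up to 10 mm off in z, anew each time, not measured: feel for it. Floor 8 mm thick. The mouth above it spans x -20 to +20 mm, closed at the back by the shank (x +20 to +46, up to z +36), then an 8 mm stem
- nose_nominal (a point): Top of the hook's upright nose, for the hook at the middle of its adjustment (off by as much as the floor); gauge's axes. The nose is the front end of the hook, 8 mm thick in x, rounded on top, 44 mm above the floor (10 mm above the shut gate); this point is 24 mm before the floor's centre. The bar must go down along the nose's inner (+x) face, within 2 mm of it; in the middle of the mouth or farther back it jams on the gate
- gate (a joint): Red sprung gate across the mouth, top 34 mm above the floor, 36.5 mm long, 4 thick; hinged at the shank, free end at the nose. Rad: 0 shut, grows as the free end swings down and in, stop at 0.62. Takes 5 to 6 N at the free end to start, about 7 to 10 N at the nose to pass (the weight alone does not open it). About 20 mm down the bar slips past and it snaps shut above; about 8 mm remain to the floor
- knob_weight: Bystander: brass weight with a knob, 44 mm diameter, 66 mm high, origin under its centre
- jar: Bystander: small white jar, 52 mm diameter, 70 mm high, orange cap
- beaker: Bystander: glass beaker, 70 mm diameter, 90 mm high
- wash_bottle: Bystander: white wash bottle, 64 mm diameter, 170 mm high, blue cap
- meter: Bystander: blue hand meter lying flat, 130 by 75 by 34 mm
- spool: Bystander: orange spool, 70 mm diameter, 50 mm high
Not all that is in view belongs to the job. What is shaped like the weight but pink or turquoise is not meant.

How it is judged:
On the way, in this order (a step that is already met when the one before it is completed fails the run):
1. the crossbar is brought over the hook's mouth, gate still shut (x of loop_bar in the frame of hook_nominal between -0.036 and 0.036 m and y of loop_bar in the frame of hook_nominal between -0.02 and 0.02 m and z of loop_bar in the frame of hook_nominal between 0.025 and 0.09 m and value of joint gate below 0.1 rad), for 0.02 s.
2. the gate is pushed open by the weight's crossbar (x of loop_bar in the frame of hook_nominal between -0.036 and 0.033 m and y of loop_bar in the frame of hook_nominal between -0.02 and 0.02 m and value of joint gate above 0.35 rad and contact force between weight and gauge above 1 N), for 0.02 s.
3. the gate has snapped shut above the crossbar (x of loop_bar in the frame of hook_nominal between -0.033 and 0.033 m and y of loop_bar in the frame of hook_nominal between -0.02 and 0.02 m and z of loop_bar in the frame of hook_nominal between -0.01 and 0.0185 m and value of joint gate below 0.08 rad), for 0.1 s.
At the end, for the whole second after the job is handed in: The weight hangs from the hook by its crossbar, inside the hook's mouth (bar within 33 mm in x, 20 mm in y and -10 to 18.5 mm in z of hook_nominal), the gate shut above it (below 0.08 rad), the weight upright within 0.2 rad, released and at rest (below 0.03 m/s and 0.5 rad/s) (all of step 3 and contact force between weight and gauge above 1.5 N and angle between loop_bar's own z axis and vertical below 0.2 rad and linear speed of weight below 0.03 m/s and angular speed of weight below 0.5 rad/s); the robot touches nothing.
It fails at once if the weight presses on the gauge or its hook with more than 25 N (contact force between weight and gauge above 25 N).
It fails at once if the robot itself touches the gauge or its hook (over 2 N) (contact force between any of the fingers, the arm and gauge above 2 N).
It fails at once if a bystander is moved by more than 30 mm (distance of any of knob_weight, jar, beaker, wash_bottle, meter, spool from where it was at the start of the episode above 0.03 m).
It also fails if it takes over 64 s, if anything falls off the work surface, if the arm or the gripper's body presses on something with over 40 N, if the wrist force passes 120 N, or if a joint passes its speed limit or range.

## Robot

A 7-joint arm with a two-finger parallel gripper is mounted at the origin on the work surface. World frame = base frame: x ahead of the robot, y to its left, z up, the work surface at z = 0. Lengths are in m, angles in rad, forces in N, time in s.
With the tool pointing down it reaches from about 0.4 to 0.875 m from the base axis. Payload 19.3 kg.
Tool frame: the origin (TCP) lies midway between the tips of the shut fingers; the grasp point (between the pads) lies 19 mm behind it; z points along the fingers, y is the line along which they close (so a half turn about z gives the same grasp; the last joint's range is limited). The gripper opens to 85 mm and grips with 20 to 120 N. Pads are 22 mm wide; open, the fingers measure 114 mm over their backs; the gripper's body (76 mm by 85 mm) begins 54 mm behind the grasp point. The pads swing forward as they close: fully open they stand 13 mm farther back than shut.
Start: joints at [-1.396, 0.521, -0.036, 1.599, 0.021, 1.021, -0.113], TCP at [0.151, 0.606, 0.231] pointing down, gripper open.
Joint ranges: [-2.91, 2.91], [-0.3, 2.13], [-1.5, 1.42], [0.17, 2.43], [-1.26, 4.41], [0.16, 1.93], [-2.52, 2.52]. Speed limits (rad/s): [1.89, 1.89, 2.39, 2.39, 3.01, 3.01, 3.01].

## Interface

Orientations are given as a rotation vector (axis times angle).
In Python, from station import arm gives the robot as it stands. The module is installed in compiled form; this text tells all that it offers.
- The arm moves only by the tool move_arm, never from a script. Its argument "plan" is a list of rows, each an object with "twist": the turn, a rotation vector about the tool's x, y, z in degrees, a list of three; "translation": the shift along the tool's x, y, z in cm, a list of three; "claw": the opening in per cent of the stroke, from 0 (shut) to 100 (fully open). A call has 1 to 10 rows; each row is the pose to reach, as a shift and turn from the pose commanded when the call began, along the tool's axes at that moment; what a row does not reach only later rows make up. A row lasts 1/10 s, in which the tool goes at most 50 mm and 8.59 degrees, less where a joint would pass 70% of its speed; a pose out of reach is approached as far as the arm can. A call with a gripper value outside its range is refused whole. The fingers move at their own pace and stop on an object; "force" is the grip in N (left out, the last holds). Time passes only in rows, so rows that repeat a pose let the fingers close. It gives the time, the measured TCP pose, the force, the opening and the grip force at its end, in the units of the state.
- arm.get_state(): the state, without advancing time (a new reading comes with each control period).
- arm.get_image(name): name is "scene" or "side" or "wrist"; returns a dict with "color" (480x640x3 uint8, red, green, blue), "depth" (480x640 float32, m along the optical axis (not along the pixel's ray), 0 where there is no reading), "fx", "fy", "cx", "cy" (pixels), "extrinsics" (4x4, takes a point from world to camera coordinates); the wrist camera has in their place "mount" (4x4, takes a point from camera to tool coordinates, whose origin is the TCP and whose axes are the flange's). Camera axes: x right, y down, z forward; pixel columns grow to the right and rows downward; lengths in m; the calibration is good to about 2 mm. The wrist camera is an equidistant fisheye: a pixel r from the principal point sees the ray r / f radians off the axis. A picture is of the moment at which its call begins: read the wrist's pose just before it.
- arm.hand_in(): hands the job in; it is judged then, once.
The state is a dict: "clock": time; "joint_pos": joint angles; "dq": joint speeds; "joint_torque": joint torques, N m; "position": TCP position; "eef_rot": TCP orientation; "contact_force": force on the tool from outside, world axes, zero at the start; "ft_torque": the same for the moment, N m; "gripper_width": finger opening in m; "finger_force": force on a finger pad.
Only numpy, scipy, OpenCV 4.12 (cv2) and the standard library are available. Lean on these libraries where they do the work, as an engineer would, in place of code of your own. Each camera call takes 0.05 s, during which the arm holds its last target. There are 200 camera calls.

## Working session

There is one attempt and no reset: what is moved stays moved. The work goes in short steps, Python scripts to look and compute and a tool call to move; the robot and the scene stay as the last step left them, time stands still between calls to the robot, and variables do not carry over. Pictures are saved under pics/ and viewed, at most 10 in all, crops included, and the job is handed in when it is done.

Besides the shell and the picture viewer there is one more tool, called after "Emit:" as a command line: name --argument value ..., lists and objects as JSON in quotes. move_arm: Moves the arm, as the interface text tells. Its arguments: {"type":"object","properties":{"plan":{"type":"array","items":{"type":"object","properties":{"twist":{"type":"array","items":{"type":"number"}},"translation":{"type":"array","items":{"type":"number"}},"claw":{"type":"number"}}}},"force":{"type":"number"}},"required":["plan"]}

```bash
mkdir -p pics
python3 - <<'E'
from station import arm
import cv2,numpy as np
s=arm.get_state();print({k:np.round(v,3).tolist() for k,v in s.items()})
for n in("scene","side"):
    i=arm.get_image(n);np.savez(f"pics/{n}0.npz",**i);cv2.imwrite(f"pics/{n}0.png",i["color"][:,:,::-1])
    print(n,i["fx"],i["cx"],i["cy"],np.round(i["extrinsics"],3).tolist())
E
```

```text
{'clock': 0.0, 'joint_pos': [-1.396, 0.522, -0.036, 1.6, 0.021, 1.021, -0.113], 'dq': [0.0, -0.001, -0.001, -0.0, 0.002, -0.001, 0.0], 'joint_torque': [0.002, -92.709, 1.981, -36.993, 0.018, 0.008, 0.0], 'position': [0.151, 0.606, 0.231], 'eef_rot': [-0.384, -3.118, 0.002], 'contact_force': [0.241, -0.888, -0.072], 'ft_torque': [0.012, -0.027, -0.037], 'finger_force': 0.0, 'gripper_width': 0.085}
scene 436.72652337605626 316.6305878783482 234.94111137619797 [[0.071, 0.997, 0.014, -0.057], [0.629, -0.034, -0.777, -0.238], [-0.775, 0.064, -0.629, 1.343], [0.0, 0.0, 0.0, 1.0]]
side 520.6994963797464 316.9252833786147 239.04002083039438 [[0.894, -0.448, -0.006, -0.496], [-0.294, -0.577, -0.762, 0.307], [0.338, 0.683, -0.648, 1.099], [0.0, 0.0, 0.0, 1.0]]
```

View pics/scene0.png

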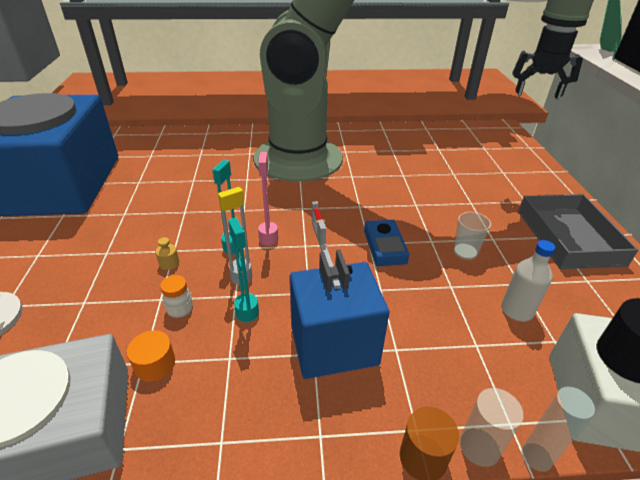

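View pics/side0.png

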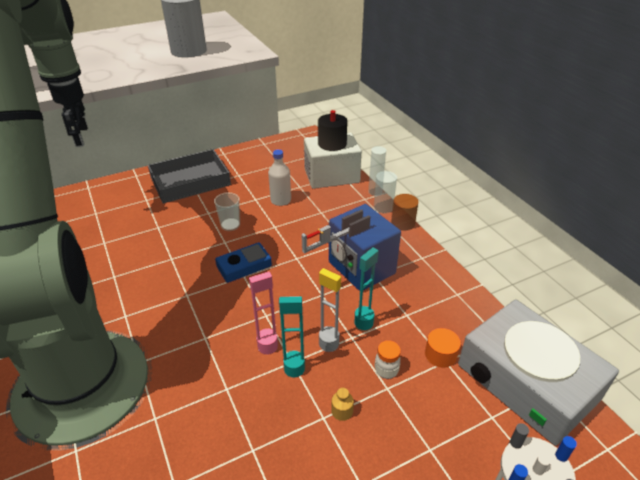

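Scene view: the yellow grip is at (232,198), with turquoise look-alikes at (222,172) and (238,232) and a pink one at (263,160). The side view shows yellow at (330,281), turquoise at (291,305) and (369,262), and pink at (261,283). The yellow grip with the steel disc fits the description. The hook is near scene (318,225), with its red gate facing the robot.

```bash
cat > h.py <<'E'
import numpy as np,cv2
def load(n): return dict(np.load(f"pics/{n}.npz"))
def pts(i,mask):
    v,u=np.nonzero(mask&(i["depth"]>0)); d=i["depth"][v,u]
    c=np.c_[(u-i["cx"])/i["fx"]*d,(v-i["cy"])/i["fy"]*d,d]
    E=i["extrinsics"]; return (c-E[:3,3])@E[:3,:3],u,v
def hsv(i,lo,hi): return cv2.inRange(cv2.cvtColor(i["color"],cv2.COLOR_RGB2HSV),lo,hi)>0
def blobs(m,amin):
    n,l,st,ce=cv2.connectedComponentsWithStats(m.astype(np.uint8))
    return [l==k for k in range(1,n) if st[k,4]>=amin]
E
python3 - <<'E'
from h import *
C={"yellow":((22,150,120),(32,255,255)),"turq":((80,120,60),(92,255,255)),"pink":((160,80,100),(176,255,255)),"red":((0,200,120),(4,255,255)),"blue":((105,150,40),(118,255,255))}
for n in("scene0","side0"):
    i=load(n)
    for c,(lo,hi) in C.items():
        for b in blobs(hsv(i,lo,hi),25):
            p,u,v=pts(i,b)
            if len(p)<15 or not(0.3<np.median(p[:,0])<1 and -.45<np.median(p[:,1])<.35):continue
            t=p[p[:,2]>p[:,2].max()-.008]; r=cv2.minAreaRect((t[:,:2]*1000).astype(np.float32))
            print(n,c,int(u.mean()),int(v.mean()),len(p),"med",np.median(p,0).round(3),"top z",p[:,2].max().round(3),"rect mm",np.round(r[0]),np.round(r[1]),round(r[2],1))
a=load("scene0")["color"][140:340,180:380];b=load("side0")["color"][200:400,230:430]
cv2.imwrite("pics/c1.png",cv2.resize(np.hstack([a,b]),(800,400),interpolation=cv2.INTER_CUBIC)[:,:,::-1])
E
```

```text
scene0 yellow 230 198 446 med [ 0.522 -0.141  0.209] top z 0.222 rect mm [ 518. -141.] [17. 43.] 26.7
scene0 turq 221 173 335 med [ 0.427 -0.166  0.206] top z 0.223 rect mm [ 420. -168.] [14. 41.] 64.5
scene0 turq 241 273 1293 med [ 0.631 -0.123  0.076] top z 0.222 rect mm [ 618. -124.] [44. 16.] 20.1
scene0 turq 224 242 62 med [ 0.434 -0.183  0.031] top z 0.059 rect mm [ 435. -179.] [2. 0.] -157.0
scene0 pink 265 207 763 med [ 0.408 -0.085  0.056] top z 0.223 rect mm [391. -85.] [45. 14.] 0.8
scene0 red 317 213 39 med [0.555 0.016 0.192] top z 0.194 rect mm [555.  16.] [29.  8.] 10.2
scene0 blue 384 243 966 med [0.461 0.174 0.033] top z 0.043 rect mm [439. 183.] [120.  69.] 2.5
scene0 blue 337 321 8465 med [0.757 0.034 0.136] top z 0.172 rect mm [675.  62.] [12.  4.] 38.5
side0 yellow 329 279 314 med [ 0.511 -0.145  0.212] top z 0.224 rect mm [ 512. -141.] [18. 45.] 29.7
side0 turq 364 294 724 med [ 0.607 -0.13   0.057] top z 0.222 rect mm [ 613. -124.] [46. 16.] 21.4
side0 turq 292 336 959 med [ 0.414 -0.173  0.097] top z 0.223 rect mm [ 416. -167.] [19. 40.] 64.7
side0 pink 263 313 908 med [ 0.386 -0.09   0.1  ] top z 0.223 rect mm [388. -85.] [20. 44.] 88.0
side0 red 312 233 41 med [0.555 0.017 0.191] top z 0.193 rect mm [553.  18.] [31. 11.] 10.4
side0 blue 240 265 835 med [0.414 0.156 0.031] top z 0.041 rect mm [430. 182.] [127.  71.] 2.5
side0 blue 345 271 262 med [0.646 0.016 0.031] top z 0.079 rect mm [654. -31.] [4. 6.] 18.5
```

View pics/c1.png

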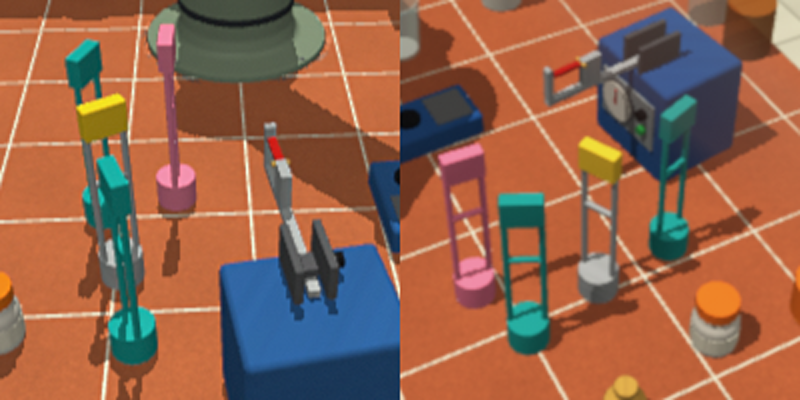

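Run:
```python
from h import *
for n in("scene0","side0"):
    i=load(n); p,u,v=pts(i,np.ones(i["depth"].shape,bool))
    t=p[(abs(p[:,2]-.149)<.006)&(p[:,0]>.6)&(p[:,0]<.88)&(p[:,1]>-.1)&(p[:,1]<.18)]
    r=cv2.minAreaRect((t[:,:2]*1000).astype(np.float32)); print(n,"boxtop",len(t),np.round(r[0]),np.round(r[1]),round(r[2],1))
    h=p[(p[:,2]>.15)&(p[:,2]<.26)&(p[:,0]>.48)&(p[:,0]<.64)&(p[:,1]>-.04)&(p[:,1]<.08)]
    vx=cv2.fitLine((h[:,:2]*1000).astype(np.float32),cv2.DIST_HUBER,0,.01,.01).ravel()
    a=np.arctan2(vx[1],vx[0]); print("hookline deg",np.degrees(a).round(1),vx[2:].round(0),len(h))
    d=(h[:,:2]*1000)@[np.cos(a),np.sin(a)]
    for lo in range(int(d.min()),int(d.max()),4):
        s=h[(d>=lo)&(d<lo+4)]
        if len(s): print(lo,len(s),s[:,:2].mean(0).round(4),"z",s[:,2].min().round(3),s[:,2].max().round(3))
```

```text
scene0 boxtop 4207 [684.  34.] [166. 140.] 8.6
hookline deg 10.0 [577.  17.] 472
522 13 [0.5314 0.01  ] z 0.176 0.203
526 69 [0.5342 0.0111] z 0.151 0.203
530 15 [0.5374 0.0118] z 0.158 0.196
534 16 [0.5422 0.0123] z 0.15 0.194
538 10 [0.5458 0.0143] z 0.157 0.193
542 10 [0.5503 0.0124] z 0.154 0.193
546 13 [0.5538 0.0137] z 0.152 0.193
550 8 [0.5585 0.0141] z 0.156 0.192
554 14 [0.562  0.0153] z 0.151 0.194
558 5 [0.5667 0.0154] z 0.152 0.193
562 9 [0.5697 0.0158] z 0.152 0.192
566 8 [0.5743 0.0173] z 0.184 0.193
570 28 [0.5774 0.0163] z 0.154 0.195
574 15 [0.5826 0.0175] z 0.163 0.195
578 17 [0.5859 0.0162] z 0.153 0.194
582 12 [0.5896 0.0207] z 0.189 0.195
586 23 [0.594 0.017] z 0.153 0.195
590 27 [0.5982 0.0214] z 0.158 0.195
594 88 [0.6005 0.0221] z 0.154 0.195
598 10 [0.6057 0.0221] z 0.154 0.16
602 11 [0.6093 0.0229] z 0.152 0.158
606 6 [0.6137 0.0242] z 0.157 0.159
610 9 [0.6176 0.0242] z 0.157 0.159
614 5 [0.621  0.0265] z 0.158 0.159
618 7 [0.6244 0.027 ] z 0.157 0.159
622 7 [0.629  0.0276] z 0.158 0.159
626 7 [0.6322 0.0283] z 0.157 0.159
630 8 [0.6365 0.0287] z 0.156 0.15
[... 508 characters left out ...]
 0.154 0.192
563 16 [0.5679 0.0188] z 0.151 0.192
567 32 [0.5727 0.0185] z 0.151 0.193
571 31 [0.5757 0.0192] z 0.151 0.196
575 21 [0.5802 0.0176] z 0.151 0.193
579 30 [0.5839 0.0182] z 0.152 0.195
583 25 [0.5884 0.0186] z 0.152 0.196
587 23 [0.5922 0.019 ] z 0.153 0.195
591 22 [0.596  0.0202] z 0.151 0.194
595 3 [0.6005 0.0214] z 0.154 0.157
599 6 [0.6039 0.0228] z 0.152 0.158
603 7 [0.6075 0.0254] z 0.15 0.159
607 7 [0.6113 0.0234] z 0.152 0.159
611 9 [0.6156 0.0244] z 0.15 0.159
615 7 [0.6198 0.0256] z 0.152 0.158
619 4 [0.6232 0.0267] z 0.15 0.159
623 8 [0.6268 0.0253] z 0.152 0.16
627 9 [0.6315 0.0275] z 0.151 0.157
631 7 [0.6359 0.027 ] z 0.151 0.159
635 4 [0.6384 0.0288] z 0.156 0.158
```

```bash
cat >> h.py <<'E'
from scipy.spatial.transform import Rotation as R
def go(s,targets,yaw):
    """targets: world TCP positions; yaw: world angle (deg) of tool y, tool down. prints row shift/twist from the present pose"""
    r=R.from_rotvec(s["eef_rot"]); a=np.radians(yaw); y=np.array([np.cos(a),np.sin(a),0]); z=np.array([0,0,-1.]);
    best=min((R.from_matrix(np.c_[np.cross(k*y,z),k*y,z]) for k in(1,-1)),key=lambda q:(r.inv()*q).magnitude())
    print("twist",np.degrees((r.inv()*best).as_rotvec()).round(2))
    for t in targets: print("shift cm",(r.inv().apply(np.array(t)-s["position"])*100).round(2))
E
python3 - <<'E'
from h import *; from station import arm
s=arm.get_state(); print(R.from_rotvec(s["eef_rot"]).as_matrix().round(2).tolist())
go(s,[(.3,.5,.32),(.5,.25,.32),(.515,-.141,.30)],28)
E
```

```text
[[-0.97, 0.24, -0.0], [0.24, 0.97, -0.0], [-0.0, -0.0, -1.0]]
twist [-5.000e-02  3.000e-02  4.797e+01]
shift cm [-16.98  -6.7   -8.91]
shift cm [-42.45 -26.1   -8.89]
shift cm [-53.38 -63.67  -6.85]
```

Emit:
move_arm --plan '[{"translation": [-17, -6.7, -8.9], "twist": [0, 0, 20], "claw": 70}, {"translation": [-17, -6.7, -8.9], "twist": [0, 0, 20], "claw": 70}, {"translation": [-17, -6.7, -8.9], "twist": [0, 0, 20], "claw": 70}, {"translation": [-17, -6.7, -8.9], "twist": [0, 0, 30], "claw": 70}, {"translation": [-42.5, -26.1, -8.9], "twist": [0, 0, 48], "claw": 70}, {"translation": [-42.5, -26.1, -8.9], "twist": [0, 0, 48], "claw": 70}, {"translation": [-42.5, -26.1, -8.9], "twist": [0, 0, 48], "claw": 70}, {"translation": [-42.5, -26.1, -8.9], "twist": [0, 0, 48], "claw": 70}, {"translation": [-42.5, -26.1, -8.9], "twist": [0, 0, 48], "claw": 70}, {"translation": [-42.5, -26.1, -8.9], "twist": [0, 0, 48], "claw": 70}]'

```text
clock: 1.1
position: [0.4868, 0.2664, 0.3202]
eef_rot: [-1.618, -2.693, 0.0]
contact_force: [0.4, 0.1, 0.7]
gripper_width: 0.0596
finger_force: 0.0
```

Run:
```python
from h import *; from station import arm
s=arm.get_state(); print(s["position"].round(3) if hasattr(s["position"],"round") else s["position"], s["joint_pos"])
go(s,[(.515,-.141,.30)],28)
```

```text
[0.487 0.266 0.32 ] [-0.83453605  0.33435436  0.30218796  1.68517074 -0.10785097  1.13848219
 -0.01432961]
twist [-0.   -0.   -0.01]
shift cm [-37.3  -16.63   2.02]
```

Emit:
move_arm --plan '[{"translation": [-36.5, -16, 2], "twist": [0, 0, 0], "claw": 70}, {"translation": [-36.5, -16, 2], "twist": [0, 0, 0], "claw": 70}, {"translation": [-36.5, -16, 2], "twist": [0, 0, 0], "claw": 70}, {"translation": [-36.5, -16, 2], "twist": [0, 0, 0], "claw": 70}, {"translation": [-36.5, -16, 2], "twist": [0, 0, 0], "claw": 70}, {"translation": [-36.5, -16, 2], "twist": [0, 0, 0], "claw": 70}, {"translation": [-36.5, -16, 2], "twist": [0, 0, 0], "claw": 70}, {"translation": [-36.5, -16, 2], "twist": [0, 0, 0], "claw": 70}, {"translation": [-36.5, -16, 2], "twist": [0, 0, 0], "claw": 70}, {"translation": [-36.5, -16, 2], "twist": [0, 0, 0], "claw": 70}]'

```text
clock: 2.1
position: [0.5155, -0.1302, 0.2999]
eef_rot: [-1.622, -2.69, 0.001]
contact_force: [-0.0, 1.1, -0.3]
gripper_width: 0.0599
finger_force: 0.0
```

Run:
```python
from h import *; from station import arm
s=arm.get_state(); i=arm.get_image("wrist"); cv2.imwrite("pics/w1.png",i["color"][:,:,::-1])
print(s["position"],s["eef_rot"])
m=max(blobs(hsv(i,(22,150,120),(32,255,255)),40),key=lambda b:b.sum())
v,u=np.nonzero(m); x=(u-i["cx"])/i["fx"]; y=(v-i["cy"])/i["fy"]; th=np.hypot(x,y)
ray=np.c_[x/th*np.sin(th),y/th*np.sin(th),np.cos(th)]
r=R.from_rotvec(s["eef_rot"]); M=i["mount"]; o=r.apply(M[:3,3])+s["position"]; d=r.apply(ray@M[:3,:3].T)
t=(.220-o[2])/d[:,2]; p=o+d*t[:,None]
rc=cv2.minAreaRect((p[:,:2]*1000).astype(np.float32)); print("pix",u.mean(),v.mean(),"top",rc)
go(s,[(.515,-.141,.193)],28)
```

```text
[ 0.51554517 -0.13023362  0.29985248] [-1.62159340e+00 -2.69002543e+00  8.00740239e-04]
pix 303.7560975609756 275.4634146341463 top ((512.7003784179688, -150.34823608398438), (0.7285858988761902, 25.69379234313965), 29.229894638061523)
twist [-0.04 -0.01 -0.16]
shift cm [-0.93 -0.54 10.69]
```

View pics/w1.png

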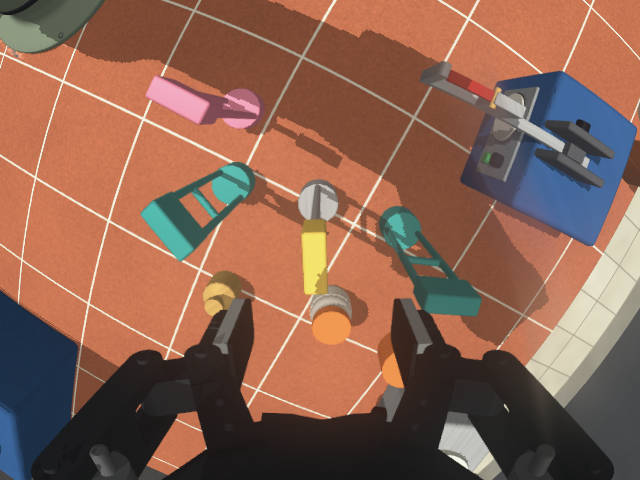

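Wrist view: the yellow grip is at (315,258) between the fingers (240 and 400), and the turquoise pair stands clear at (185,225) and (440,295). My mask only caught a sliver, so I'll redo it with a wider one.

Run:
```python
from h import *; from station import arm
s=arm.get_state(); i=arm.get_image("wrist")
m=max(blobs(hsv(i,(22,100,215),(35,255,255)),40),key=lambda b:b.sum())
v,u=np.nonzero(m); x=(u-i["cx"])/i["fx"]; y=(v-i["cy"])/i["fy"]; th=np.hypot(x,y)
ray=np.c_[x/th*np.sin(th),y/th*np.sin(th),np.cos(th)]
r=R.from_rotvec(s["eef_rot"]); M=i["mount"]; o=r.apply(M[:3,3])+s["position"]; d=r.apply(ray@M[:3,:3].T)
t=(.220-o[2])/d[:,2]; p=o+d*t[:,None]
rc=cv2.minAreaRect((p[:,:2]*1000).astype(np.float32)); print(s["position"],"pix",u.min(),u.max(),v.min(),v.max(),"top",rc)
go(s,[(*np.array(rc[0])/1000,.193)],28)
```

```text
[ 0.51575558 -0.12894818  0.29989582] pix 301 324 234 295 top ((514.9454345703125, -140.0465545654297), (14.600581169128418, 42.697044372558594), 29.05607795715332)
twist [-0.03 -0.03 -0.04]
shift cm [-0.95 -0.59 10.69]
```

Emit:
move_arm --plan '[{"translation": [-0.95, -0.6, 2], "twist": [0, 0, -1], "claw": 70}, {"translation": [-0.95, -0.6, 2], "twist": [0, 0, -1], "claw": 70}, {"translation": [-0.95, -0.6, 4], "twist": [0, 0, -1], "claw": 70}, {"translation": [-0.95, -0.6, 7], "twist": [0, 0, -1], "claw": 70}, {"translation": [-0.95, -0.6, 9.5], "twist": [0, 0, -1], "claw": 70}, {"translation": [-0.95, -0.6, 11.2], "twist": [0, 0, -1], "claw": 70}, {"translation": [-0.95, -0.6, 11.2], "twist": [0, 0, -1], "claw": 70}, {"translation": [-0.95, -0.6, 11.2], "twist": [0, 0, -1], "claw": 70}]'

```text
clock: 3.0
position: [0.5155, -0.1398, 0.1891]
eef_rot: [1.594, 2.707, 0.0]
contact_force: [0.4, -0.1, 0.1]
gripper_width: 0.0596
finger_force: 0.0
```

Run:
```python
from h import *; from station import arm
s=arm.get_state(); print(s["position"],s["contact_force"])
go(s,[(.515,-.140,.188)],29)
```

```text
[ 0.51545406 -0.13977687  0.18906428] [ 0.42077143 -0.07075669  0.10457018]
twist [0.02 0.   0.  ]
shift cm [ 0.   -0.05  0.11]
```

Close, then lift slowly.

Emit:
move_arm --plan '[{"translation": [0, 0, 0], "twist": [0, 0, 0], "claw": 0}, {"translation": [0, 0, 0], "twist": [0, 0, 0], "claw": 0}, {"translation": [0, 0, 0], "twist": [0, 0, 0], "claw": 0}, {"translation": [0, 0, 0], "twist": [0, 0, 0], "claw": 0}, {"translation": [0, 0, 0], "twist": [0, 0, 0], "claw": 0}, {"translation": [0, 0, 0], "twist": [0, 0, 0], "claw": 0}, {"translation": [0, 0, 0], "twist": [0, 0, 0], "claw": 0}]' --force 80

```text
clock: 3.7
position: [0.5154, -0.1405, 0.189]
eef_rot: [1.595, 2.706, 0.001]
contact_force: [-1.6, 1.1, 9.0]
gripper_width: 0.0153
finger_force: 79.0
```

Run:
```python
from h import *; from station import arm
s=arm.get_state(); print(s["position"],s["contact_force"],s["gripper_width"],s["finger_force"])
a=np.radians(9); ux=np.array([np.cos(a),np.sin(a)]); n=np.array([.531,.0115])
# TCP xy == bar xy (tool down). in front of the nose, high
go(s,[(*(n-.06*ux),.30),(*(n+.0085*ux),.30)],9)
```

```text
[ 0.5154309  -0.14049993  0.18902535] [-1.57175977  1.11380723  9.01475403] 0.015253211067075736 79.00774598121643
twist [ 0.07  0.02 19.97]
shift cm [ 14.59   3.1  -11.1 ]
shift cm [ 12.25   9.53 -11.09]
```

Emit:
move_arm --plan '[{"translation": [0, 0, -1.5], "twist": [0, 0, 0], "claw": 0}, {"translation": [0, 0, -4], "twist": [0, 0, 0], "claw": 0}, {"translation": [0, 0, -7], "twist": [0, 0, 0], "claw": 0}, {"translation": [0, 0, -10], "twist": [0, 0, 0], "claw": 0}, {"translation": [3, 0.6, -11], "twist": [0, 0, 5], "claw": 0}, {"translation": [6, 1.3, -11], "twist": [0, 0, 10], "claw": 0}, {"translation": [9, 2, -10.5], "twist": [0, 0, 15], "claw": 0}, {"translation": [12, 2.6, -10], "twist": [0, 0, 20], "claw": 0}, {"translation": [14.6, 3.1, -9.5], "twist": [0, 0, 20], "claw": 0}, {"translation": [14.6, 3.1, -9.5], "twist": [0, 0, 20], "claw": 0}]'

```text
clock: 4.7
position: [0.4701, 0.0056, 0.2827]
eef_rot: [-2.035, -2.391, 0.0]
contact_force: [0.7, -1.5, -3.4]
gripper_width: 0.0148
finger_force: 78.6
```

Run:
```python
from h import *; from station import arm
s=arm.get_state(); print(s["position"],s["contact_force"],s["gripper_width"],s["finger_force"])
a=np.radians(9); ux=np.array([np.cos(a),np.sin(a)]); n=np.array([.531,.0115])
go(s,[(*(n-.06*ux),.284),(*(n+.0085*ux),.284)],9)
for k in("side","scene"):
    i=arm.get_image(k);np.savez(f"pics/{k}1.npz",**i)
    p,u,v=pts(i,hsv(i,(22,120,110),(34,255,255)))
    q=p[(p[:,2]>.26)&(p[:,2]<.4)&(p[:,0]<.7)];print(k,"yellow",len(q),np.median(q,0).round(3),q.min(0).round(3),q.max(0).round(3))
    c=i["color"][130:330,220:420] if k=="side" else i["color"][100:300,220:420]
    cv2.imwrite(f"pics/c_{k}.png",cv2.resize(c,(400,400),interpolation=cv2.INTER_CUBIC)[:,:,::-1])
cv2.imwrite("pics/c2.png",np.hstack([cv2.imread("pics/c_scene.png"),cv2.imread("pics/c_side.png")]))
```

```text
[0.47014333 0.00563466 0.28266931] [ 0.65880388 -1.50576097 -3.44365388] 0.01481705679188111 78.57784152030945
twist [-0.08 -0.08  0.2 ]
shift cm [-0.37  0.1  -0.13]
shift cm [-0.4   6.95 -0.14]
side yellow 120 [ 0.471 -0.013  0.309] [ 0.463 -0.018  0.281] [0.482 0.019 0.315]
scene yellow 215 [ 0.479 -0.01   0.3  ] [ 0.466 -0.02   0.28 ] [0.484 0.025 0.316]
```

View pics/c2.png

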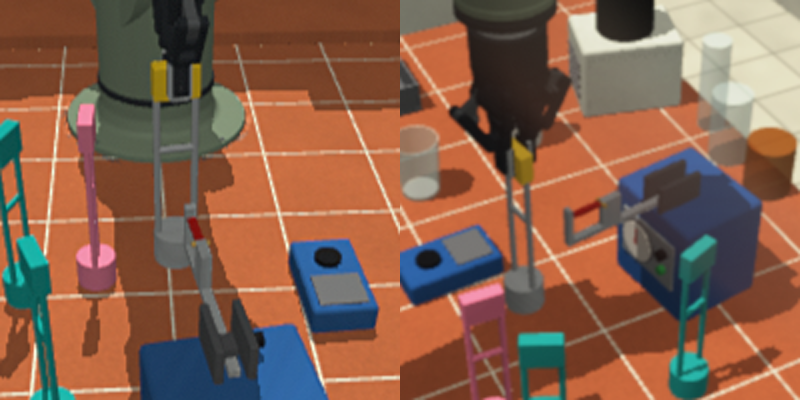

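Scene and side crops show the weight held upright just in front of the nose, with its bar above nose height. Next I'll check lateral alignment and tilt numerically in the gauge's axes.

Run:
```python
from h import *
a=np.radians(9); B=np.array([[np.cos(a),np.sin(a)],[-np.sin(a),np.cos(a)]]); n=np.array([.531,.0115]); tcp=np.array([.4701,.0056])
for k in("scene1","side1"):
    i=load(k)
    p,u,v=pts(i,np.ones((480,640),bool)); p=p[(abs(p[:,0]-.54)<.12)&(abs(p[:,1]-.01)<.1)]
    g=np.c_[(p[:,:2]-n)@B.T,p[:,2]]*1000
    f=lambda m,l:print(k,l,m.sum(),"lo",np.percentile(g[m],3,axis=0).round(1),"hi",np.percentile(g[m],97,axis=0).round(1))
    f((abs(g[:,0]+60)<15)&(abs(g[:,1])<40)&(g[:,2]>285)&(g[:,2]<318),"grip")
    f((abs(g[:,0]+60)<30)&(abs(g[:,1])<40)&(g[:,2]>97)&(g[:,2]<128),"disc")
    b=(abs(g[:,0]+60)<12)&(abs(g[:,1])<11)&(g[:,2]>205)&(g[:,2]<250); f(b,"bar")
    f((g[:,0]>-10)&(g[:,0]<5)&(abs(g[:,1])<12)&(g[:,2]>170)&(g[:,2]<215),"nose")
    f((g[:,0]>10)&(g[:,0]<35)&(abs(g[:,1])<12)&(g[:,2]>185)&(g[:,2]<215),"gate")
print("tcp",(tcp-n)@B.T*1000)
```

```text
scene1 grip 292 lo [-66.2 -21.6 286. ] hi [-45.7  20.6 315. ]
scene1 disc 187 lo [-58.8 -21.9  97.9] hi [-37.8   5.9 126.9]
scene1 bar 40 lo [-62.2 -10.5 222.8] hi [-57.    9.6 229.3]
scene1 nose 57 lo [ -1.4  -4.4 171.7] hi [  4.6   5.  202.6]
scene1 gate 42 lo [ 11.6  -3.6 188.3] hi [ 34.5   4.1 193.5]
side1 grip 212 lo [-73.9 -19.2 286.6] hi [-49.1  12.8 317. ]
side1 disc 253 lo [-86.5 -19.4  99. ] hi [-47.5  19.  127.8]
side1 bar 24 lo [-67.5  -8.9 221. ] hi [-61.4   9.8 229. ]
side1 nose 63 lo [ -6.5  -3.8 171.7] hi [  4.1   7.8 200.6]
side1 gate 39 lo [ 10.8  -2.3 186.1] hi [ 34.8   6.6 192.3]
tcp [-61.07318329   3.69949771]
```

Emit:
move_arm --plan '[{"translation": [0, 2, -0.1], "claw": 0, "twist": [0, 0, 0]}, {"translation": [0, 4, -0.1], "claw": 0, "twist": [0, 0, 0]}, {"translation": [0, 5.5, -0.1], "claw": 0, "twist": [0, 0, 0]}, {"translation": [0, 6.5, -0.1], "claw": 0, "twist": [0, 0, 0]}, {"translation": [0, 7.2, -0.1], "claw": 0, "twist": [0, 0, 0]}, {"translation": [0, 7.2, 0], "claw": 0, "twist": [0, 0, 0]}, {"translation": [0, 7.2, 0.5], "claw": 0, "twist": [0, 0, 0]}, {"translation": [0, 7.2, 1], "claw": 0, "twist": [0, 0, 0]}, {"translation": [0, 7.2, 1.4], "claw": 0, "twist": [0, 0, 0]}, {"translation": [0, 7.2, 1.4], "claw": 0, "twist": [0, 0, 0]}]'

```text
clock: 5.8
position: [0.542, 0.0136, 0.2686]
eef_rot: [-2.04, -2.388, 0.001]
contact_force: [-0.7, -0.1, -4.0]
gripper_width: 0.015
finger_force: 78.7
```

```bash
cat > look.py <<'E'
from h import *; from station import arm
import sys
s=arm.get_state(); print(s["position"],"F",np.round(s["contact_force"],2),"T",np.round(s["ft_torque"],2))
a=np.radians(9); B=np.array([[np.cos(a),np.sin(a)],[-np.sin(a),np.cos(a)]]); n=np.array([.531,.0115])
print("tcp in nose frame mm",((np.array(s["position"])[:2]-n)@B.T*1000).round(1),"bar z",s["position"][2]-.058,"F gauge x",np.dot(s["contact_force"][:2],B[0]).round(2))
if len(sys.argv)>1:
    o=[]
    for k in("scene","side"):
        i=arm.get_image(k);np.savez(f"pics/{k}{sys.argv[1]}.npz",**i)
        c=i["color"][160:270,270:370] if k=="scene" else i["color"][180:290,270:370]
        o.append(cv2.resize(c,(400,440),interpolation=cv2.INTER_CUBIC))
    cv2.imwrite(f"pics/l{sys.argv[1]}.png",np.hstack(o)[:,:,::-1])
E
python3 look.py 2
```

```text
[0.542048   0.01355233 0.26859051] F [-0.65 -0.1  -4.05] T [-0.    0.01  0.05]
tcp in nose frame mm [11.2  0.3] bar z 0.21059050883069913 F gauge x -0.66
```

View pics/l2.png

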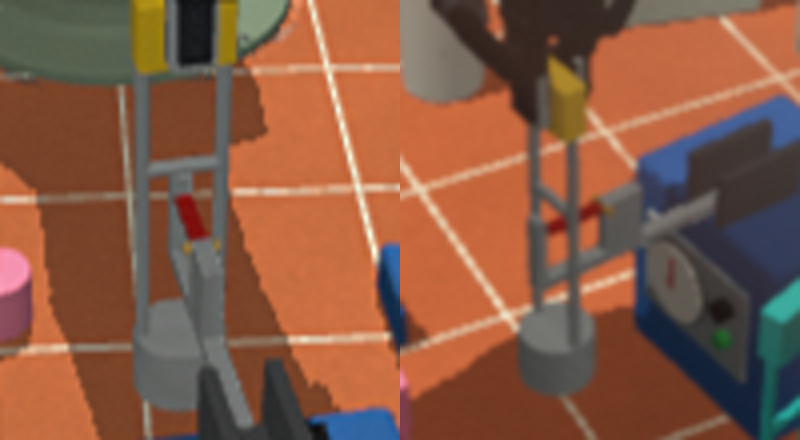

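Crops: the bar runs across the mouth just above the nose and gate (left crop (183,168)), and the rods at 143 and 224 straddle the hook at 182. Lower to 5 mm below the nose top, then feel forward.

Emit:
move_arm --plan '[{"translation": [0, 0, 0.3], "claw": 0, "twist": [0, 0, 0]}, {"translation": [0, 0, 0.6], "claw": 0, "twist": [0, 0, 0]}, {"translation": [0, 0, 0.9], "claw": 0, "twist": [0, 0, 0]}, {"translation": [0, 0, 0.9], "claw": 0, "twist": [0, 0, 0]}, {"translation": [0, 0, 0.9], "claw": 0, "twist": [0, 0, 0]}]'

```text
clock: 6.4
position: [0.5425, 0.0135, 0.2602]
eef_rot: [-2.041, -2.388, 0.0]
contact_force: [0.5, -0.3, -3.7]
gripper_width: 0.0149
finger_force: 78.7
```

```bash
python3 look.py
```

```text
[0.54252903 0.01352553 0.26015227] F [ 0.53 -0.3  -3.73] T [-0.01 -0.04  0.02]
tcp in nose frame mm [11.7  0.2] bar z 0.2021522705680684 F gauge x 0.48
```

Emit:
move_arm --plan '[{"translation": [0, -0.1, 0], "claw": 0, "twist": [0, 0, 0]}, {"translation": [0, -0.2, 0], "claw": 0, "twist": [0, 0, 0]}, {"translation": [0, -0.3, 0], "claw": 0, "twist": [0, 0, 0]}, {"translation": [0, -0.3, 0], "claw": 0, "twist": [0, 0, 0]}]'

```text
clock: 6.8
position: [0.5395, 0.0131, 0.2603]
eef_rot: [2.041, 2.388, 0.0]
contact_force: [0.2, -1.0, -4.0]
gripper_width: 0.0146
finger_force: 78.8
```

Emit:
move_arm --plan '[{"translation": [0, -0.1, 0], "claw": 0, "twist": [0, 0, 0]}, {"translation": [0, -0.1, 0], "claw": 0, "twist": [0, 0, 0]}, {"translation": [0, -0.1, 0], "claw": 0, "twist": [0, 0, 0]}]'

```text
clock: 7.1
position: [0.5386, 0.013, 0.2602]
eef_rot: [-2.041, -2.388, 0.0]
contact_force: [0.5, 0.4, -4.5]
gripper_width: 0.0148
finger_force: 78.8
```

```bash
python3 look.py
```

```text
[0.5386029  0.01297274 0.26020179] F [ 0.46  0.43 -4.47] T [ 0.04 -0.03  0.02]
tcp in nose frame mm [7.7 0.3] bar z 0.20220178585042292 F gauge x 0.52
```

Emit:
move_arm --plan '[{"translation": [0, -0.1, 0], "claw": 0, "twist": [0, 0, 0]}, {"translation": [0, -0.1, 0], "claw": 0, "twist": [0, 0, 0]}]'

```text
clock: 7.3
position: [0.5377, 0.0128, 0.2603]
eef_rot: [2.041, 2.388, 0.0]
contact_force: [0.7, -0.1, -3.9]
gripper_width: 0.015
finger_force: 78.8
```

Emit:
move_arm --plan '[{"translation": [0, -0.1, 0], "claw": 0, "twist": [0, 0, 0]}, {"translation": [0, -0.1, 0], "claw": 0, "twist": [0, 0, 0]}]'

```text
clock: 7.5
position: [0.5371, 0.0127, 0.2605]
eef_rot: [2.04, 2.388, 0.002]
contact_force: [3.7, 0.8, -3.2]
gripper_width: 0.0148
finger_force: 79.0
```

```bash
python3 look.py
```

```text
[0.53710966 0.01269584 0.26048562] F [ 3.74  0.8  -3.16] T [ 0.14 -1.14  0.06]
tcp in nose frame mm [6.2 0.2] bar z 0.20248561956867334 F gauge x 3.82
```

Contact is at 6.5 mm in the nose frame. Back off about 1 mm and press down.

Emit:
move_arm --plan '[{"translation": [0, 0.13, 0], "claw": 0, "twist": [0, 0, 0]}, {"translation": [0, 0.13, 0.2], "claw": 0, "twist": [0, 0, 0]}, {"translation": [0, 0.13, 0.4], "claw": 0, "twist": [0, 0, 0]}, {"translation": [0, 0.13, 0.6], "claw": 0, "twist": [0, 0, 0]}, {"translation": [0, 0.13, 0.8], "claw": 0, "twist": [0, 0, 0]}, {"translation": [0, 0.13, 0.9], "claw": 0, "twist": [0, 0, 0]}]'

```text
clock: 8.1
position: [0.5385, 0.0129, 0.2514]
eef_rot: [2.04, 2.388, 0.002]
contact_force: [4.8, 1.4, 4.5]
gripper_width: 0.015
finger_force: 80.0
```

```bash
python3 look.py
```

```text
[0.5385139  0.01291856 0.25144211] F [4.79 1.35 4.49] T [ 0.34 -1.33  0.03]
tcp in nose frame mm [7.6 0.2] bar z 0.19344210760689906 F gauge x 4.94
```

Emit:
move_arm --plan '[{"translation": [0, 0.05, 0.2], "claw": 0, "twist": [0, 0, 0]}, {"translation": [0, 0.05, 0.4], "claw": 0, "twist": [0, 0, 0]}, {"translation": [0, 0.05, 0.5], "claw": 0, "twist": [0, 0, 0]}]'

```text
clock: 8.4
position: [0.5386, 0.013, 0.2462]
eef_rot: [2.041, 2.388, 0.001]
contact_force: [5.6, 1.1, 4.1]
gripper_width: 0.0145
finger_force: 79.9
```

```bash
python3 look.py
```

```text
[0.53863028 0.0129641  0.24616171] F [5.58 1.07 4.13] T [ 0.28 -1.36 -0.04]
tcp in nose frame mm [7.8 0.3] bar z 0.18816170809773733 F gauge x 5.67
```

Emit:
move_arm --plan '[{"translation": [0, 0.08, 0.2], "claw": 0, "twist": [0, 0, 0]}, {"translation": [0, 0.1, 0.4], "claw": 0, "twist": [0, 0, 0]}, {"translation": [0, 0.1, 0.5], "claw": 0, "twist": [0, 0, 0]}]'

```text
clock: 8.7
position: [0.539, 0.013, 0.2408]
eef_rot: [-2.041, -2.388, 0.001]
contact_force: [0.9, 0.5, 4.1]
gripper_width: 0.0149
finger_force: 79.9
```

```bash
python3 look.py 3
```

```text
[0.53901343 0.01299468 0.24076671] F [0.93 0.48 4.06] T [ 0.13 -0.24 -0.03]
tcp in nose frame mm [8.1 0.2] bar z 0.18276671080472287 F gauge x 0.99
```

View pics/l3.png

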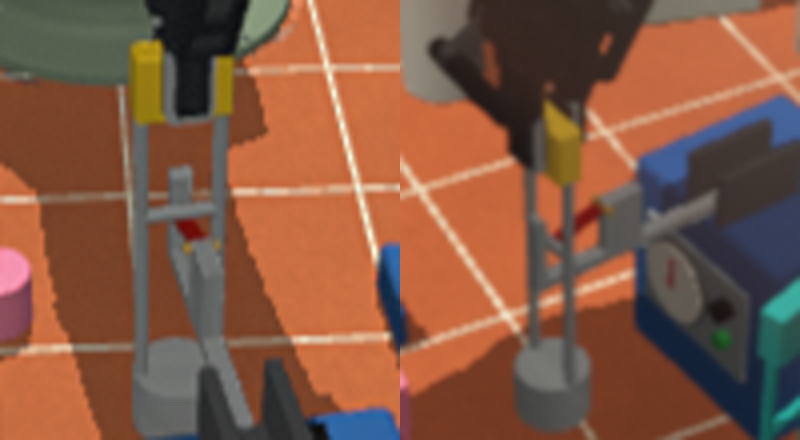

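The gate (red, right crop (580,220)) is swinging down under the bar, which runs along the nose. Side force is small, so I'll keep pressing.

Emit:
move_arm --plan '[{"translation": [0, 0, 0.2], "claw": 0, "twist": [0, 0, 0]}, {"translation": [0, 0, 0.4], "claw": 0, "twist": [0, 0, 0]}, {"translation": [0, 0, 0.6], "claw": 0, "twist": [0, 0, 0]}]'

```text
clock: 9.1
position: [0.5391, 0.0131, 0.2349]
eef_rot: [-2.041, -2.388, 0.001]
contact_force: [-1.2, 1.1, 1.5]
gripper_width: 0.0153
finger_force: 79.7
```

Emit:
move_arm --plan '[{"translation": [0, 0, 0.15], "claw": 0, "twist": [0, 0, 0]}, {"translation": [0, 0, 0.3], "claw": 0, "twist": [0, 0, 0]}]'

```text
clock: 9.3
position: [0.5391, 0.0131, 0.2319]
eef_rot: [-2.041, -2.388, 0.001]
contact_force: [-2.5, -0.3, 1.6]
gripper_width: 0.0151
finger_force: 79.6
```

```bash
python3 look.py
```

```text
[0.53914741 0.01306329 0.23194751] F [-2.53 -0.34  1.56] T [ 0.05  0.63 -0.08]
tcp in nose frame mm [8.3 0.3] bar z 0.17394750563775488 F gauge x -2.55
```

Emit:
move_arm --plan '[{"translation": [0, 0, 0.15], "claw": 0, "twist": [0, 0, 0]}, {"translation": [0, 0, 0.3], "claw": 0, "twist": [0, 0, 0]}]'

```text
clock: 9.5
position: [0.5391, 0.013, 0.2289]
eef_rot: [-2.041, -2.388, 0.001]
contact_force: [-0.8, 0.3, -4.5]
gripper_width: 0.0147
finger_force: 78.9
```

Emit:
move_arm --plan '[{"translation": [0, 0, 0.15], "claw": 0, "twist": [0, 0, 0]}, {"translation": [0, 0, 0.3], "claw": 0, "twist": [0, 0, 0]}]'

```text
clock: 9.7
position: [0.5394, 0.0131, 0.2259]
eef_rot: [2.041, 2.388, -0.0]
contact_force: [0.0, 1.2, -4.6]
gripper_width: 0.0151
finger_force: 78.8
```

```bash
python3 look.py 4
```

```text
[0.53943207 0.01306496 0.22591049] F [ 0.    1.18 -4.6 ] T [ 0.    0.07 -0.  ]
tcp in nose frame mm [8.6 0.2] bar z 0.16791048513554113 F gauge x 0.19
```

View pics/l4.png

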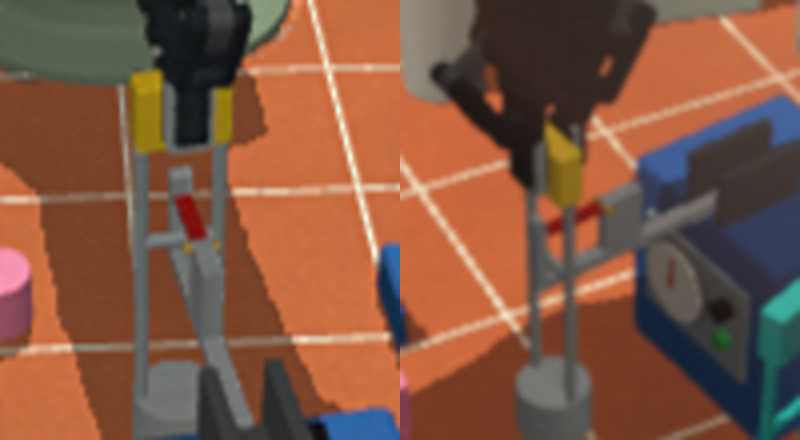

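The gate is shut above the bar and the force is back to the bare weight. Now lower to the floor, shifted slightly off the nose.

Emit:
move_arm --plan '[{"translation": [0, 0.2, 0.1], "claw": 0, "twist": [0, 0, 0]}, {"translation": [0, 0.4, 0.25], "claw": 0, "twist": [0, 0, 0]}, {"translation": [0, 0.4, 0.35], "claw": 0, "twist": [0, 0, 0]}, {"translation": [0, 0.4, 0.4], "claw": 0, "twist": [0, 0, 0]}]'

```text
clock: 10.2
position: [0.5433, 0.0137, 0.222]
eef_rot: [-2.041, -2.388, 0.0]
contact_force: [-0.7, 1.0, -4.2]
gripper_width: 0.0154
finger_force: 78.8
```

Emit:
move_arm --plan '[{"translation": [0, 0, 0.05], "claw": 0, "twist": [0, 0, 0]}, {"translation": [0, 0, 0.1], "claw": 0, "twist": [0, 0, 0]}, {"translation": [0, 0, 0.1], "claw": 0, "twist": [0, 0, 0]}]'

```text
clock: 10.5
position: [0.5433, 0.0137, 0.2212]
eef_rot: [2.041, 2.388, 0.0]
contact_force: [0.1, -0.1, -3.6]
gripper_width: 0.0146
finger_force: 78.8
```

```bash
python3 look.py
```

```text
[0.5433175  0.01369335 0.2211977 ] F [ 0.1  -0.12 -3.64] T [-0.01  0.    0.01]
tcp in nose frame mm [12.5  0.2] bar z 0.16319769692221112 F gauge x 0.08
```

Emit:
move_arm --plan '[{"translation": [0, 0, 0.05], "claw": 0, "twist": [0, 0, 0]}, {"translation": [0, 0, 0.1], "claw": 0, "twist": [0, 0, 0]}, {"translation": [0, 0, 0.1], "claw": 0, "twist": [0, 0, 0]}]'

```text
clock: 10.8
position: [0.5433, 0.0137, 0.2201]
eef_rot: [-2.041, -2.388, 0.0]
contact_force: [-0.2, -0.2, -3.7]
gripper_width: 0.0151
finger_force: 78.8
```

```bash
python3 look.py
```

```text
[0.54330321 0.01369216 0.22012948] F [-0.18 -0.22 -3.67] T [-0.02 -0.03  0.  ]
tcp in nose frame mm [12.5  0.2] bar z 0.16212948453188836 F gauge x -0.21
```

Emit:
move_arm --plan '[{"translation": [0, 0, 0.05], "claw": 0, "twist": [0, 0, 0]}, {"translation": [0, 0, 0.1], "claw": 0, "twist": [0, 0, 0]}, {"translation": [0, 0, 0.1], "claw": 0, "twist": [0, 0, 0]}]'

```text
clock: 11.1
position: [0.5435, 0.0137, 0.2194]
eef_rot: [2.041, 2.388, 0.0]
contact_force: [0.1, -0.7, 0.7]
gripper_width: 0.0145
finger_force: 79.7
```

Emit:
move_arm --plan '[{"translation": [0, 0, 0.05], "claw": 0, "twist": [0, 0, 0]}, {"translation": [0, 0, 0.07], "claw": 0, "twist": [0, 0, 0]}, {"translation": [0, 0, 0.07], "claw": 0, "twist": [0, 0, 0]}]'

```text
clock: 11.4
position: [0.5436, 0.0136, 0.2191]
eef_rot: [2.041, 2.388, 0.001]
contact_force: [-2.9, 0.2, 9.8]
gripper_width: 0.0148
finger_force: 80.9
```

```bash
python3 look.py
```

```text
[0.54361299 0.0136422  0.21912927] F [-2.86  0.22  9.81] T [0.06 0.83 0.03]
tcp in nose frame mm [12.8  0.1] bar z 0.1611292678652951 F gauge x -2.79
```

Emit:
move_arm --plan '[{"translation": [0, 0, -0.06], "claw": 0, "twist": [0, 0, 0]}, {"translation": [0, 0, -0.06], "claw": 0, "twist": [0, 0, 0]}, {"translation": [0, 0, -0.06], "claw": 0, "twist": [0, 0, 0]}]' --force 20

```text
clock: 11.7
position: [0.5435, 0.0137, 0.2193]
eef_rot: [2.041, 2.388, 0.0]
contact_force: [-0.6, -0.4, 5.2]
gripper_width: 0.0147
finger_force: 79.8
```

```bash
python3 look.py
```

```text
[0.54346881 0.01367875 0.21925637] F [-0.57 -0.36  5.21] T [-0.04  0.31 -0.03]
tcp in nose frame mm [12.7  0.2] bar z 0.1612563679683136 F gauge x -0.62
```

Emit:
move_arm --plan '[{"translation": [0, 0, -0.05], "claw": 0, "twist": [0, 0, 0]}, {"translation": [0, 0, -0.05], "claw": 17, "twist": [0, 0, 0]}, {"translation": [0, 0, -0.05], "claw": 20, "twist": [0, 0, 0]}, {"translation": [0, 0, -0.05], "claw": 25, "twist": [0, 0, 0]}, {"translation": [0, 0, -0.05], "claw": 32, "twist": [0, 0, 0]}, {"translation": [0, 0, -0.05], "claw": 40, "twist": [0, 0, 0]}, {"translation": [0, 0, -0.05], "claw": 50, "twist": [0, 0, 0]}, {"translation": [0, 0, -0.05], "claw": 55, "twist": [0, 0, 0]}, {"translation": [0, 0, -0.05], "claw": 55, "twist": [0, 0, 0]}]'

```text
clock: 12.6
position: [0.5434, 0.0137, 0.2196]
eef_rot: [2.041, 2.388, -0.0]
contact_force: [0.5, -0.3, -0.1]
gripper_width: 0.0469
finger_force: 0.0
```

```bash
python3 look.py 5
```

```text
[0.54335016 0.01366465 0.21959976] F [ 0.48 -0.31 -0.12] T [0.01 0.03 0.01]
tcp in nose frame mm [12.5  0.2] bar z 0.16159975773764895 F gauge x 0.42
```

View pics/l5.png

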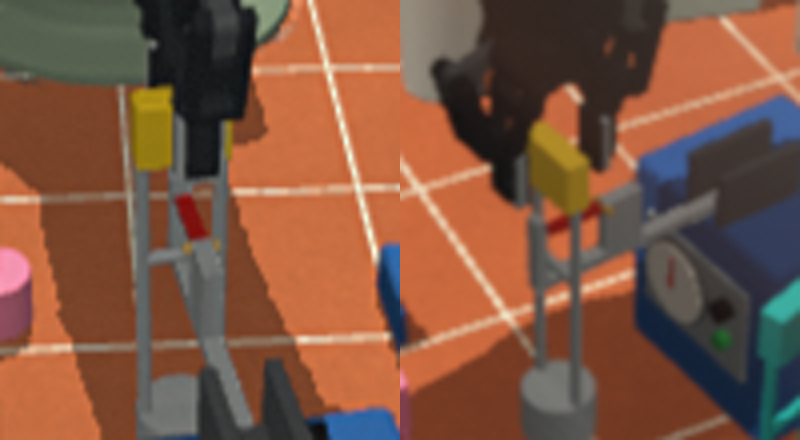

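The fingers are open and clear of the upright yellow grip, with the gate shut above the bar. Retreat straight up and wait.

Emit:
move_arm --plan '[{"translation": [0, 0, -1], "claw": 55, "twist": [0, 0, 0]}, {"translation": [0, 0, -3], "claw": 55, "twist": [0, 0, 0]}, {"translation": [0, 0, -6], "claw": 55, "twist": [0, 0, 0]}, {"translation": [0, 0, -10], "claw": 55, "twist": [0, 0, 0]}, {"translation": [0, 0, -14], "claw": 55, "twist": [0, 0, 0]}, {"translation": [0, 0, -14], "claw": 55, "twist": [0, 0, 0]}, {"translation": [0, 0, -14], "claw": 55, "twist": [0, 0, 0]}, {"translation": [0, 0, -14], "claw": 55, "twist": [0, 0, 0]}, {"translation": [0, 0, -14], "claw": 55, "twist": [0, 0, 0]}, {"translation": [0, 0, -14], "claw": 55, "twist": [0, 0, 0]}]'

```text
clock: 13.7
position: [0.5431, 0.0137, 0.359]
eef_rot: [-2.041, -2.388, 0.002]
contact_force: [0.0, -0.5, 0.2]
gripper_width: 0.0471
finger_force: 0.0
```

Emit:
move_arm --plan '[{"translation": [0, 0, 0], "claw": 55, "twist": [0, 0, 0]}, {"translation": [0, 0, 0], "claw": 55, "twist": [0, 0, 0]}, {"translation": [0, 0, 0], "claw": 55, "twist": [0, 0, 0]}, {"translation": [0, 0, 0], "claw": 55, "twist": [0, 0, 0]}, {"translation": [0, 0, 0], "claw": 55, "twist": [0, 0, 0]}, {"translation": [0, 0, 0], "claw": 55, "twist": [0, 0, 0]}, {"translation": [0, 0, 0], "claw": 55, "twist": [0, 0, 0]}, {"translation": [0, 0, 0], "claw": 55, "twist": [0, 0, 0]}, {"translation": [0, 0, 0], "claw": 55, "twist": [0, 0, 0]}, {"translation": [0, 0, 0], "claw": 55, "twist": [0, 0, 0]}]'

```text
clock: 14.7
position: [0.5433, 0.0137, 0.3596]
eef_rot: [-2.041, -2.388, 0.0]
contact_force: [0.5, -0.6, 0.3]
gripper_width: 0.047
finger_force: 0.0
```

```bash
cat > m.py <<'E'
from h import *
from station import arm
for _ in range(6):
    i=arm.get_image("side"); p,u,v=pts(i,hsv(i,(22,120,110),(34,255,255)))
    q=p[(p[:,2]>.18)&(abs(p[:,0]-.54)<.06)&(abs(p[:,1])<.06)]; print(len(q),q.mean(0).round(4))
E
python3 look.py 6; python3 m.py
```

```text
[0.54334054 0.01369818 0.35957156] F [ 0.53 -0.61  0.29] T [-0.06  0.04  0.05]
tcp in nose frame mm [12.5  0.2] bar z 0.30157156474710384 F gauge x 0.43
64 [0.5415 0.0069 0.2453]
64 [0.5412 0.0063 0.2447]
64 [0.5417 0.0061 0.245 ]
67 [0.5413 0.0057 0.2446]
64 [0.5418 0.0056 0.2439]
65 [0.5412 0.0057 0.2447]
```

View pics/l6.png

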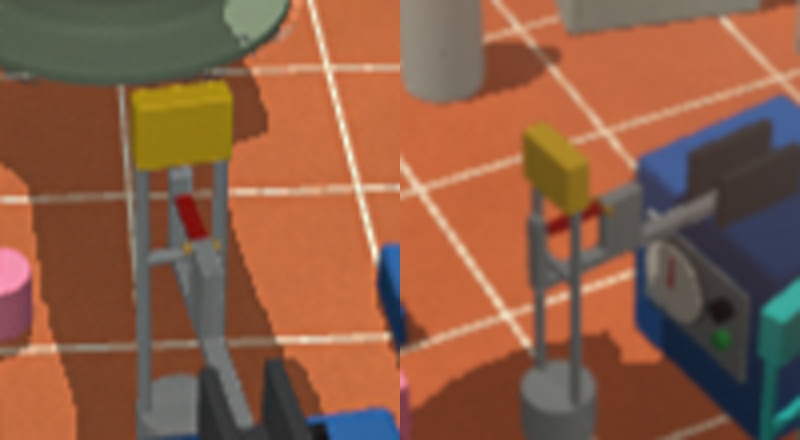

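It hangs upright with the gate shut. There may be a tiny sway left, so I'll wait a little longer.

Emit:
move_arm --plan '[{"translation": [0, 0, 0], "claw": 55, "twist": [0, 0, 0]}, {"translation": [0, 0, 0], "claw": 55, "twist": [0, 0, 0]}, {"translation": [0, 0, 0], "claw": 55, "twist": [0, 0, 0]}, {"translation": [0, 0, 0], "claw": 55, "twist": [0, 0, 0]}, {"translation": [0, 0, 0], "claw": 55, "twist": [0, 0, 0]}, {"translation": [0, 0, 0], "claw": 55, "twist": [0, 0, 0]}, {"translation": [0, 0, 0], "claw": 55, "twist": [0, 0, 0]}, {"translation": [0, 0, 0], "claw": 55, "twist": [0, 0, 0]}, {"translation": [0, 0, 0], "claw": 55, "twist": [0, 0, 0]}, {"translation": [0, 0, 0], "claw": 55, "twist": [0, 0, 0]}]'

```text
clock: 16.1
position: [0.5433, 0.0137, 0.3596]
eef_rot: [2.041, 2.388, -0.0]
contact_force: [0.5, -0.1, 1.0]
gripper_width: 0.0472
finger_force: 0.0
```

Emit:
move_arm --plan '[{"translation": [0, 0, 0], "claw": 55, "twist": [0, 0, 0]}, {"translation": [0, 0, 0], "claw": 55, "twist": [0, 0, 0]}, {"translation": [0, 0, 0], "claw": 55, "twist": [0, 0, 0]}, {"translation": [0, 0, 0], "claw": 55, "twist": [0, 0, 0]}, {"translation": [0, 0, 0], "claw": 55, "twist": [0, 0, 0]}, {"translation": [0, 0, 0], "claw": 55, "twist": [0, 0, 0]}, {"translation": [0, 0, 0], "claw": 55, "twist": [0, 0, 0]}, {"translation": [0, 0, 0], "claw": 55, "twist": [0, 0, 0]}, {"translation": [0, 0, 0], "claw": 55, "twist": [0, 0, 0]}, {"translation": [0, 0, 0], "claw": 55, "twist": [0, 0, 0]}]'

```text
clock: 17.1
position: [0.5434, 0.0137, 0.3596]
eef_rot: [2.041, 2.388, 0.0]
contact_force: [0.3, 0.2, 0.3]
gripper_width: 0.0468
finger_force: 0.0
```

```bash
python3 m.py
```

```text
62 [0.5412 0.0064 0.2455]
65 [0.5418 0.0069 0.2445]
68 [0.5416 0.0052 0.2445]
71 [0.5414 0.0055 0.244 ]
60 [0.5413 0.0065 0.2451]
63 [0.5414 0.0069 0.2452]
```

The readings now vary only by sensor noise, so the weight is still. Handing in.

```bash
python3 -c "
from station import arm
print(arm.hand_in())"
```

```text
the job is handed in; nothing more can be done
None
```

The hanger weight is on the gauge's hook with the gate shut above its crossbar, released and hanging still; I handed the job in at about 17 s, and no verdict came back.

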